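# Lift the swinging sherd basket off its rinsing stand

### The job

The sherds in the deep rectangular basket are rinsed: lift that basket straight up by its grip bar out of the two forks it swings in, keep it upright so that it never tips its sherd, and set it down gently, standing flat about the middle of the round drying tray. Let go of it, and leave the shallow round sieve hanging in its own stand.

Things in the scene. Friction and masses are not known exactly. Their poses are not given: they have to be found in the camera images.
- deep_basket: Loose deep rectangular steel basket, 90 (x) by 110 (y) by 75 mm, about 0.4 kg, small loose sherd inside. Origin: centre of its underside, 30 mm above the table as it hangs. Swings about y on two 12 mm pins on its y sides, 65 mm above the origin, ending at y +-79. Rigid bail with black flat-sided grip bar along y: 14 wide (x), 104 long, 18 high, centre 125 mm above the origin, free all round.
- stand: Fixed stand carrying the deep basket: base 130 (x) by 180 (y) by 10 mm and two aluminium forks at y +-66, 113 mm high, open on top; the pins rest in 18 mm wide slots with V bottoms, axis 95 mm above the table. A 24 mm lift clears the pins, 85 mm the whole basket, 155 mm takes it over the other stand and sieve too. Origin: centre of its underside on the table; y along the pivot axis.
- tray: The empty drying tray, fixed: round, grey plastic, 260 mm across, floor 5 mm thick, low rim (wall 5 mm, top 14 mm above the table). Origin: centre of its underside on the table.
- round_sieve: Bystander: shallow round steel sieve, 110 mm across, 36 mm deep, with like pins (28 mm above the origin), bail and grip bar (centre 88 mm above the origin, bar top 164 mm above the table), hanging in a second stand of the same kind, a sherd in it. Origin: centre of its underside, 67 mm above the table; y along its pivot axis.

How it is judged:
By the outcome, as a careful person would: the job done as asked, in the order asked, and still so for the second after the job is handed in, with the robot touching nothing.
It also fails if it takes over 48 s, if anything falls off the work surface, if the arm or the gripper's body presses on something with over 40 N, if the wrist force passes 120 N, or if a joint passes its speed limit or range.

### The arm

A 6-joint arm with a two-finger parallel gripper is mounted at the origin on the work surface. World frame = base frame: x ahead of the robot, y to its left, z up, the work surface at z = 0. Lengths are in mm, angles in rad, forces in N, time in s.
With the tool pointing down it reaches from about 400 to 925 mm from the base axis. Payload 12.5 kg.
Tool frame: the origin (TCP) lies at the very end of the fingers, on their centre line; the grasp point (between the pads) lies 19 mm behind it; z points along the fingers, x is the direction in which the jaws open and shut, and the axes are right-handed (so a half turn about z gives the same grasp; the last joint's range is limited). The gripper opens to 95 mm and grips with 3 to 60 N. Pads are 20 mm wide; open, the fingers measure 119 mm over their backs; the gripper's body (75 mm by 180 mm) begins 59 mm behind the grasp point.
Start: joints at [1.185, 0.491, 1.559, -0, 1.092, -0.106], TCP at [172.585, 600.717, 214.661] pointing down, gripper open.
Joint ranges: [-3.1, 3.1], [-0.84, 2.19], [0.05, 2.79], [-1.13, 4.28], [0.06, 2.93], [-2.69, 2.69]. Speed limits (rad/s): [2.22, 2.22, 2.79, 3.14, 3.14, 3.14].

### API

Orientations are given as [roll, pitch, yaw] about the fixed x, y, z axes, in that order (R = Rz(yaw) Ry(pitch) Rx(roll)).
In Python, from cell import env gives the robot as it stands.
- The arm moves only by the tool arm_command, never from a script. Its argument "motion" is one flat list of numbers, 7 for each row, row after row: the opening, from -1 (shut) to 1 (fully open), then the shift along the tool's x, y, z in mm, then the turn, a rotation vector about the tool's x, y, z in degrees. In form: [fingers, dx, dy, dz, rx, ry, rz, fingers, dx, dy, dz, rx, ry, rz, ...]. A call has 1 to 20 rows; each row is the pose to reach, as a shift and turn from the pose commanded when the call began, along the tool's axes at that moment; what a row does not reach only later rows make up. A row lasts 1/10 s, in which the tool goes at most 50 mm and 8.59 degrees, less where a joint would pass 70% of its speed; a pose out of reach is approached as far as the arm can. A call with a gripper value outside its range is refused whole. The fingers move at their own pace and stop on an object; the grip force is fixed at half the most. Time passes only in rows, so rows that repeat a pose let the fingers close. It gives the time, the measured TCP pose, the force and the opening at its end, in the units of the state.
- env.state(): the state, without advancing time (a new reading comes with each control period).
- env.read_camera(name): name is "scene" or "top" or "wrist"; returns (picture, depth): 480x640x3 uint8, red, green, blue; 480x640 float32, mm along the optical axis (not along the pixel's ray), 0 where there is no reading.
- env.calibration(name): a dict with "fx", "fy", "cx", "cy" (pixels), "cam_to_world" (4x4, takes a point from camera to world coordinates). Camera axes: x right, y down, z forward; pixel columns grow to the right and rows downward; lengths in mm; the calibration is good to about 2 mm. A picture is of the moment at which its call begins: read the wrist's pose just before it. calibration takes no time and is no camera call; for the wrist camera it gives the pose at the moment of the call.
- env.job_done(): hands the job in, once; it reports no verdict.
Trained networks look in the newest picture that a camera, given by its name, has taken for a name from the list of things; names that differ only in an ending like _2 or _b are one class to them, and where a whole thing is asked for, a point or a joint stands for the part that bears it (a point fixed in the world has none). Each returns a list of dicts, best first, with "confidence" (0 to 1); they miss things now and then, are a little off and sometimes report something else, mostly with a low value. They report only what shows in the picture. A call takes as long as a camera call.
- env.recognise(camera, label): "location" ([column, row] in pixels, amid what is visible of it).
- env.silhouettes(camera, label): "region" (480x640 bool, what is visible of it) and "location" ([column, row] in pixels, amid what is visible of it).
- env.spot_point(camera, label): "location" ([column, row] in pixels: a listed point, or the origin of a listed thing).
The state is a dict: "t": time; "joints": joint angles; "qvel": joint speeds; "tau": joint torques, N m; "eef_pos": TCP position; "tcp_rot": TCP orientation; "ft_force": force on the tool from outside, world axes, zero at the start; "moment": the same for the moment, N m; "opening": opening from 0.0 (shut) to 1.0 (fully open).
Only numpy, scipy, OpenCV 4.12 (cv2) and the standard library are available. Lean on these libraries where they do the work, as an engineer would, in place of code of your own. Each camera call takes 0.05 s, during which the arm holds its last target.

## Working session

There is one attempt and no reset: what is moved stays moved. The work goes in short steps, Python scripts to look and compute and a tool call to move; the robot and the scene stay as the last step left them, time stands still between calls to the robot, and variables do not carry over. Pictures are saved under pics/ and viewed, and the job is handed in when it is done.

Besides the shell and the picture viewer there is one more tool, called as a command line: name --argument value ..., lists and objects as JSON in quotes. arm_command: Moves the arm, as the interface text tells. Its arguments: {"type":"object","properties":{"motion":{"type":"array","items":{"type":"number"}}},"required":["motion"]}

```bash
ls; mkdir -p pics; cat > h.py <<'E'
import numpy as np,cv2
from cell import env
def grab(c,n):
    im,d=env.read_camera(c); cv2.imwrite(f'pics/{n}.png',cv2.cvtColor(im,cv2.COLOR_RGB2BGR)); return im,d
def cloud(c,d,K=None):
    k=K or env.calibration(c); v,u=np.mgrid[:480,:640]
    P=np.stack([(u-k['cx'])/k['fx']*d,(v-k['cy'])/k['fy']*d,d],-1)
    T=np.array(k['cam_to_world']); W=P@T[:3,:3].T+T[:3,3]; W[d<=0]=np.nan; return W
E
python3 - <<'E'
from h import *
s=env.state(); print(s)
for c in ['scene','top']:
    im,d=grab(c,c+'0'); W=cloud(c,d); np.save(c+'0.npy',W)
    for l in ['deep_basket','stand','tray','round_sieve']:
        for r in env.silhouettes(c,l)[:2]:
            m=r['region']; p=W[m]; p=p[~np.isnan(p[:,0])]
            print(c,l,round(r['confidence'],2),np.round(r['location']),m.sum(),np.round(np.percentile(p,[1,50,99],axis=0)).tolist() if len(p) else 0)
E
```

```text
pics
{'t': 0.0, 'joints': array([ 1.18540656e+00,  4.91575019e-01,  1.55946060e+00,  6.59413410e-06,
        1.09168216e+00, -1.05580978e-01]), 'qvel': array([ 0.0011474 ,  0.00072524,  0.00037949,  0.00041519, -0.00044594,
        0.0019146 ]), 'tau': array([ 6.06727172e-04, -6.12658238e+01, -2.58184111e+01,  6.92920899e-02,
        4.81616892e-02, -9.06481546e-05]), 'eef_pos': array([172.48025898, 600.474987  , 214.04830117]), 'tcp_rot': array([-3.14146827e+00,  1.11823809e-03,  1.29098456e+00]), 'ft_force': array([-0.11605055, -0.54441892,  0.12626331]), 'moment': array([-0.01070978,  0.03282404, -0.00712111]), 'opening': 0.9995824472000161}
scene deep_basket 0.58 [259. 118.] 1464 [[447.0, -417.0, 27.0], [502.0, -378.0, 77.0], [559.0, -285.0, 164.0]]
scene stand 0.57 [260. 149.] 1705 [[424.0, -444.0, 0.0], [525.0, -290.0, 10.0], [584.0, -254.0, 113.0]]
scene tray 0.71 [444. 347.] 11788 [[313.0, 230.0, -2.0], [439.0, 358.0, 3.0], [560.0, 475.0, 14.0]]
scene round_sieve 0.62 [305. 228.] 1784 [[518.0, -22.0, 64.0], [576.0, 26.0, 88.0], [625.0, 104.0, 164.0]]
top deep_basket 0.62 [515. 238.] 3640 [[444.0, -426.0, 15.0], [495.0, -365.0, 88.0], [556.0, -289.0, 166.0]]
top stand 0.89 [467. 258.] 2622 [[419.0, -425.0, 4.0], [475.0, -297.0, 11.0], [582.0, -256.0, 115.0]]
top tray 0.89 [134. 303.] 14618 [[313.0, 226.0, 0.0], [432.0, 350.0, 5.0], [556.0, 471.0, 15.0]]
top round_sieve 0.86 [296. 210.] 2870 [[515.0, -39.0, 66.0], [566.0, 27.0, 79.0], [622.0, 99.0, 166.0]]
```

View pics/top0.png

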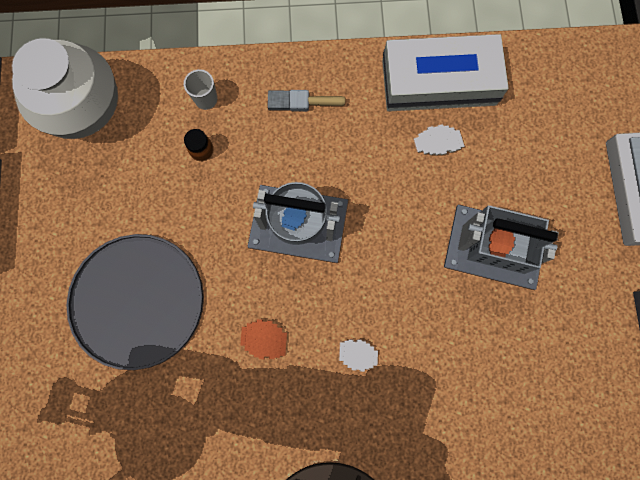

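View pics/scene0.png

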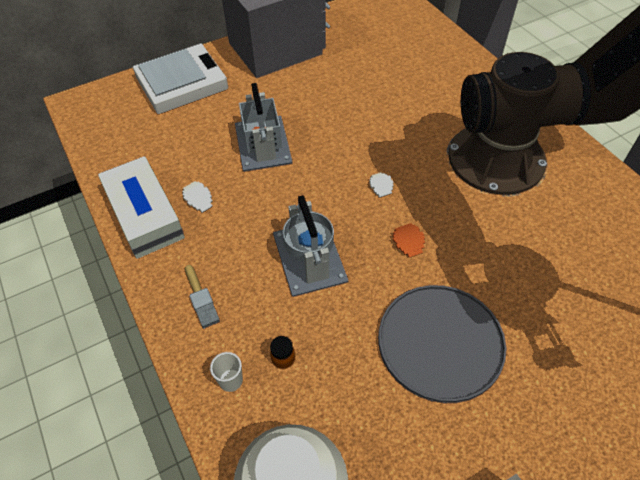

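```bash
python3 - <<'E'
import numpy as np,cv2
for c in ['top','scene']:
    W=np.load(c+'0.npy'); im=cv2.imread(f'pics/{c}0.png').astype(int)
    z=W[...,2]
    m=(z>135)&(z<175)&(W[...,1]<-250)&(W[...,0]>420)&(W[...,0]<600)
    p=W[m]; print(c,m.sum(),np.percentile(p,[2,50,98],axis=0).round(1).tolist())
    dark=m&(im.max(-1)<90); p=W[dark]; print(dark.sum(),np.percentile(p,[2,50,98],axis=0).round(1).tolist())
    r=cv2.minAreaRect(p[:,:2].astype(np.float32)); print(r); print(cv2.fitLine(p[:,:2].astype(np.float32),cv2.DIST_L2,0,.01,.01).ravel())
    # fork tops
    m=(z>108)&(z<120)&(W[...,1]<-240)&(W[...,0]>400)&(W[...,0]<600); p=W[m]
    print('forks',m.sum()); 
    n,l,st,ce=cv2.connectedComponentsWithStats(m.astype(np.uint8))
    for i in range(1,n):
        if st[i,4]>8: print(st[i,4],np.median(W[l==i],axis=0).round(1))
    # tray rim
    m=(z>10.5)&(z<18)&(np.hypot(W[...,0]-435,W[...,1]-352)<150); p=W[m]
    A=np.c_[2*p[:,:2],np.ones(len(p))]; s=np.linalg.lstsq(A,(p[:,:2]**2).sum(1),rcond=None)[0]; print('tray',s[:2],np.sqrt(s[2]+s[0]**2+s[1]**2))
    m=(z>140)&(z<175)&(abs(W[...,1]-30)<120)&(abs(W[...,0]-570)<90)&(im.max(-1)<90)
    print('sieve bar',cv2.minAreaRect(W[m][:,:2].astype(np.float32)))
E
```

```text
top 705 [[480.3, -402.1, 139.9], [500.2, -352.2, 163.1], [520.2, -305.2, 167.0]]
703 [[480.4, -401.7, 140.9], [500.2, -351.9, 163.1], [520.2, -305.2, 167.0]]
((500.7396545410156, -354.7470397949219), (105.10366821289062, 16.0107421875), 71.98738861083984)
[ 3.0635053e-01  9.5191878e-01  5.0019064e+02 -3.5216888e+02]
forks 285
75 [ 537.4 -296.6  113.2]
18 [ 515.5 -305.4  115.1]
72 [ 504.2 -286.8  112.8]
10 [ 504.2 -425.8  112.8]
18 [ 481.9 -402.1  112. ]
76 [ 464.8 -411.9  112.7]
tray [434.38190094 347.93026797] 126.59062618732358
sieve bar ((569.456298828125, 28.74492645263672), (104.15152740478516, 15.753541946411133), 76.88951873779297)
scene 218 [[484.1, -399.7, 138.1], [507.3, -336.7, 160.8], [523.0, -301.3, 165.4]]
204 [[485.3, -399.8, 138.1], [507.0, -336.8, 160.9], [523.0, -301.4, 165.4]]
((502.2316589355469, -352.0747375488281), (109.09568786621094, 13.869610786437988), 72.61028289794922)
[ 2.9493150e-01  9.5551842e-01  5.0615192e+02 -3.4141632e+02]
forks 127
25 [ 465.4 -408.4  109.7]
21 [ 498.2 -416.9  111.8]
29 [ 516.1 -304.7  115.7]
26 [ 504.7 -284.8  110.2]
22 [ 538.2 -294.9  110.7]
tray [436.59195531 351.34586909] 126.5919938956813
sieve bar ((570.75830078125, 31.25441551208496), (106.23112487792969, 14.429704666137695), 76.65324401855469)
```

The top view shows the deep basket at about (515,238), the sieve at (297,210) and the tray at (135,302). The grip bar is centred at about (501,-354) with its top at about 164 mm, as given. It runs at about 72°, and the tray centre is at about (435,350). Next I work out the shifts to go above the bar.

```bash
cat >> h.py <<'E'
from scipy.spatial.transform import Rotation as R
def rel(p0,yaw0,p1,yaw1):
    A=R.from_euler('xyz',[np.pi,0,yaw0]); B=R.from_euler('xyz',[np.pi,0,yaw1])
    return (A.inv().apply(np.array(p1)-np.array(p0))).round(1), np.degrees((A.inv()*B).as_rotvec()).round(1)
E
python3 - <<'E'
from h import *
s=[172.585,600.717,214.661]
for p,y in [((480,150,300),.6),((500,-354,300),np.radians(-17.8))]: print(rel(s,1.291,p,y))
E
```

```text
(array([-348.3,  419.9,  -85.3]), array([ 0. , -0. , 39.6]))
(array([-827.2,  578.3,  -85.3]), array([-0. , -0. , 91.8]))
```

arm_command --motion '[1, -30, 36, -40, 0, 0, 4, 1, -60, 75, -70, 0, 0, 8, 1, -95, 115, -85, 0, 0, 12, 1, -130, 155, -85, 0, 0, 16, 1, -165, 200, -85, 0, 0, 20, 1, -200, 240, -85, 0, 0, 24, 1, -235, 280, -85, 0, 0, 28, 1, -270, 325, -85, 0, 0, 32, 1, -310, 370, -85, 0, 0, 36, 1, -348, 415, -85, 0, 0, 40, 1, -390, 440, -85, 0, 0, 46, 1, -435, 460, -85, 0, 0, 52, 1, -480, 475, -85, 0, 0, 58, 1, -525, 490, -85, 0, 0, 64, 1, -570, 505, -85, 0, 0, 70, 1, -615, 518, -85, 0, 0, 76, 1, -660, 530, -85, 0, 0, 82, 1, -705, 543, -85, 0, 0, 87, 1, -750, 556, -85, 0, 0, 91.8, 1, -790, 568, -85, 0, 0, 91.8]'

```text
t: 2.5
eef_pos: [499.7, -287.6, 299.8]
tcp_rot: [-3.142, -0.0, -0.314]
ft_force: [1.3, -0.8, 0.1]
opening: 1.001
```

```bash
python3 - <<'E'
from h import *
s=env.state(); print(s['t'],s['eef_pos'],s['tcp_rot'],s['ft_force'])
k=env.calibration('wrist'); im,d=grab('wrist','w1'); W=cloud('wrist',d,k); np.save('w1.npy',W)
z=W[...,2]
print('z range',np.nanmin(z))
m=(z>130)&(z<180)&(W[...,1]<-250)&(im.max(-1)<100); p=W[m]
print(m.sum(),np.percentile(p,[2,50,98],axis=0).round(1).tolist(),cv2.minAreaRect(p[:,:2].astype(np.float32)))
for r in env.silhouettes('wrist','deep_basket')[:2]: print(r['confidence'],r['location'])
E
```

```text
2.5 [ 499.66174072 -287.55074427  299.79388494] [-3.14158276e+00 -4.25545894e-04 -3.14354435e-01] [ 1.33934502 -0.83617523  0.08698747]
z range -3.8608461735665287
1700 [[486.7, -402.6, 154.2], [508.4, -335.4, 164.2], [522.2, -305.6, 165.7]] ((502.4813232421875, -355.31793212890625), (104.30542755126953, 13.974909782409668), 72.294677734375)
0.59 [345.1, 264.5]
```

View pics/w1.png

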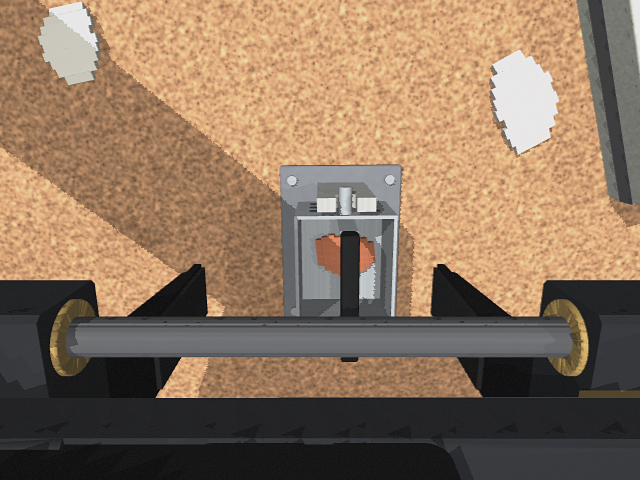

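The wrist view shows the bar at about column 350, rows 232–360, with the sherd under it at (345,253). The bar measures 104×14 mm, centred at (502.5,-355), angle 72.3°.

```bash
python3 - <<'E'
from h import *
s=env.state(); p=s['eef_pos']; y=s['tcp_rot'][2]
print(p,y)
for q in [(502.2,-355,200),(502.2,-355,136)]: print(rel(p,y,q,np.radians(-17.7)))
E
```

```text
[ 499.54968885 -290.42429564  298.86803477] -0.315834652742067
(array([22.6, 60.6, 98.9]), array([ 0. ,  0. , -0.4]))
(array([ 22.6,  60.6, 162.9]), array([ 0. ,  0. , -0.4]))
```

arm_command --motion '[1, 10, 30, 20, 0, 0, -0.2, 1, 20, 60, 50, 0, 0, -0.4, 1, 22, 60, 75, 0, 0, -0.4, 1, 22, 60, 75, 0, 0, -0.4, 1, 22, 60, 75, 0, 0, -0.4]'

```text
t: 3.1
eef_pos: [502.9, -348.7, 225.2]
tcp_rot: [-3.141, 0.0, -0.304]
ft_force: [0.6, 0.3, 0.0]
opening: 1.002
```

```bash
python3 - <<'E'
from h import *
s=env.state(); p=s['eef_pos']; y=s['tcp_rot'][2]
print(s['t'],p,s['tcp_rot'],s['ft_force'])
im,d=grab('wrist','w2'); W=cloud('wrist',d); z=W[...,2]
m=(z>150)&(z<180)&(W[...,1]<-250)&(W[...,0]<560)&(W[...,0]>450)&(im.max(-1)<100); q=W[m]
print(m.sum(),cv2.minAreaRect(q[:,:2].astype(np.float32)))
print(rel(p,y,(502.2,-355,136),np.radians(-17.7)))
E
```

```text
3.1 [ 502.87843453 -348.68549495  225.22366004] [-3.14131503e+00  1.59763509e-04 -3.03716302e-01] [0.55363518 0.32629281 0.01702255]
3707 ((505.8093566894531, -347.4045104980469), (86.78102111816406, 13.719444274902344), 72.43534851074219)
(array([ 1.2,  6.2, 89.2]), array([-0. , -0. ,  0.3]))
```

View pics/w2.png

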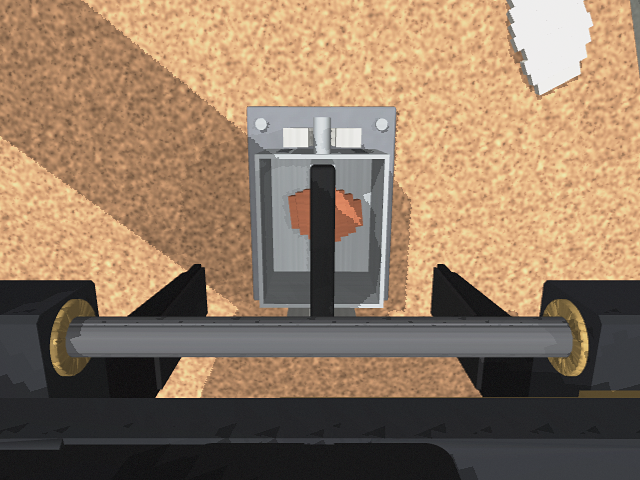

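Bar is in the middle between the fingers (column 321, rows 165–318). Going down and closing.

arm_command --motion '[1, 1.5, 6, 15, 0, 0, 0.3, 1, 1.5, 6, 30, 0, 0, 0.3, 1, 1.5, 6, 45, 0, 0, 0.3, 1, 1.5, 6, 58, 0, 0, 0.3, 1, 1.5, 6, 70, 0, 0, 0.3, 1, 1.5, 6, 80, 0, 0, 0.3, 1, 1.5, 6, 86, 0, 0, 0.3, 1, 1.5, 6, 89, 0, 0, 0.3, 1, 1.5, 6, 89, 0, 0, 0.3, 0, 1.5, 6, 89, 0, 0, 0.3, -0.3, 1.5, 6, 89, 0, 0, 0.3, -0.3, 1.5, 6, 89, 0, 0, 0.3, -0.3, 1.5, 6, 89, 0, 0, 0.3]'

```text
t: 4.45
eef_pos: [502.3, -355.5, 135.8]
tcp_rot: [3.142, -0.0, -0.309]
ft_force: [0.3, 0.2, -0.4]
opening: 0.721
```

```bash
python3 - <<'E'
from h import *
s=env.state(); print(s['t'],s['eef_pos'],s['tcp_rot'],s['ft_force'],s['opening'])
k=env.calibration('wrist');im,d=grab('wrist','w3');W=cloud('wrist',d,k);z=W[...,2]
# rim of basket near z=105 & bar
p=s['eef_pos'];y=s['tcp_rot'][2]
L=(W-p)@np.c_[[np.cos(y),np.sin(y),0],[np.sin(y),-np.cos(y),0],[0,0,-1]]
for lo,hi in [(140,175),(100,108)]:
    m=(z>lo)&(z<hi)&(abs(L[...,0])<70)&(abs(L[...,1])<75)
    print(lo,m.sum(),np.percentile(L[m],[1,50,99],axis=0).round(1).tolist() if m.sum() else '')
E
```

```text
4.45 [ 502.33939047 -355.47336977  135.83820056] [ 3.14152622e+00 -3.77577983e-04 -3.09491515e-01] [ 0.31154077  0.18360374 -0.37912586] 0.7214660770173216
140 10298 [[-40.6, -52.3, -38.0], [0.2, -11.4, -28.1], [40.8, 31.0, -5.7]]
100 5590 [[-44.5, -73.6, 28.6], [-0.1, -33.2, 31.0], [45.0, 60.3, 35.7]]
```

View pics/w3.png

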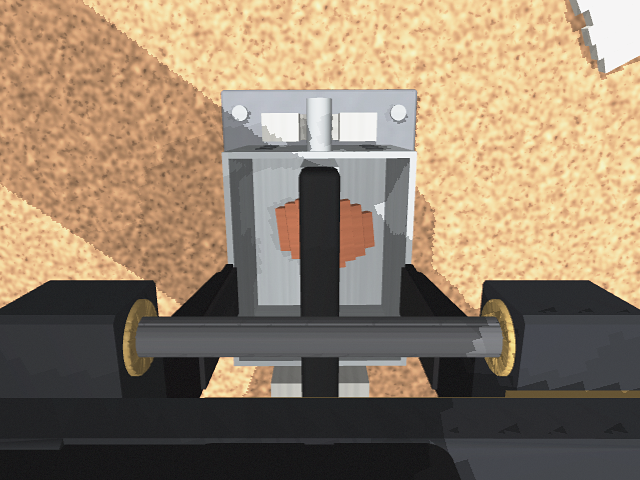

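Centred: the bar is at column 320 and the basket rim is symmetric within 0.5 mm. Closing.

arm_command --motion '[-0.5, 0, 0, 0, 0, 0, 0, -0.5, 0, 0, 0, 0, 0, 0, -0.5, 0, 0, 0, 0, 0, 0, -0.5, 0, 0, 0, 0, 0, 0, -0.5, 0, 0, 0, 0, 0, 0, -1, 0, 0, 0, 0, 0, 0, -1, 0, 0, 0, 0, 0, 0, -1, 0, 0, 0, 0, 0, 0, -1, 0, 0, 0, 0, 0, 0, -1, 0, 0, 0, 0, 0, 0, -1, 0, 0, 0, 0, 0, 0, -1, 0, 0, 0, 0, 0, 0]'

```text
t: 5.7
eef_pos: [502.4, -355.4, 135.6]
tcp_rot: [-3.142, -0.0, -0.309]
ft_force: [3.0, -0.0, -2.0]
opening: 0.143
```

Gripped (13.6 mm). Lifting slowly first.

arm_command --motion '[-1, 0, 0, -1, 0, 0, 0, -1, 0, 0, -3, 0, 0, 0, -1, 0, 0, -6, 0, 0, 0, -1, 0, 0, -10, 0, 0, 0, -1, 0, 0, -14, 0, 0, 0, -1, 0, 0, -18, 0, 0, 0, -1, 0, 0, -22, 0, 0, 0, -1, 0, 0, -26, 0, 0, 0, -1, 0, 0, -30, 0, 0, 0, -1, 0, 0, -33, 0, 0, 0, -1, 0, 0, -35, 0, 0, 0, -1, 0, 0, -35, 0, 0, 0, -1, 0, 0, -35, 0, 0, 0]'

```text
t: 7.0
eef_pos: [502.3, -355.4, 170.5]
tcp_rot: [-3.141, 0.0, -0.309]
ft_force: [-0.2, -0.5, -5.4]
opening: 0.145
```

```bash
python3 - <<'E'
from h import *
s=env.state(); print(s['t'],s['eef_pos'],s['tcp_rot'],s['ft_force'],s['moment'],s['opening'])
grab('wrist','w4'); grab('scene','s4')
E
python3 -c "
import cv2
a=cv2.imread('pics/s4.png')[60:200,180:340];cv2.imwrite('pics/s4c.png',cv2.resize(a,None,fx=4,fy=4))"
```

```text
7.0 [ 502.25054559 -355.38029354  170.48892763] [-3.14144438e+00  1.19095191e-04 -3.09479176e-01] [-0.19125848 -0.50940254 -5.42593281] [-0.0643775   0.08951558  0.02488657] 0.1454405924777687
```

View pics/w4.png

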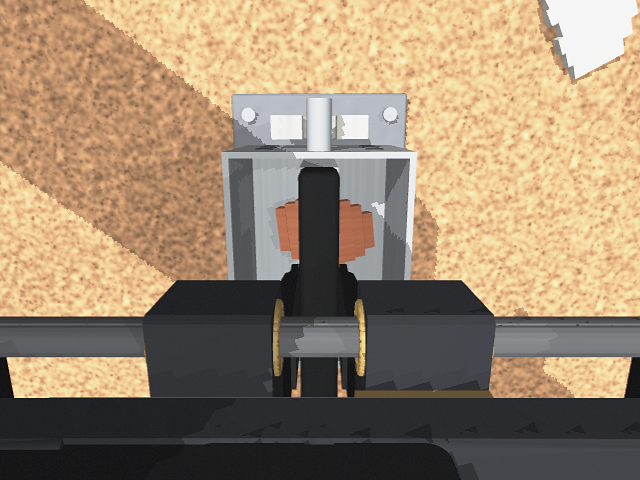

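View pics/s4c.png

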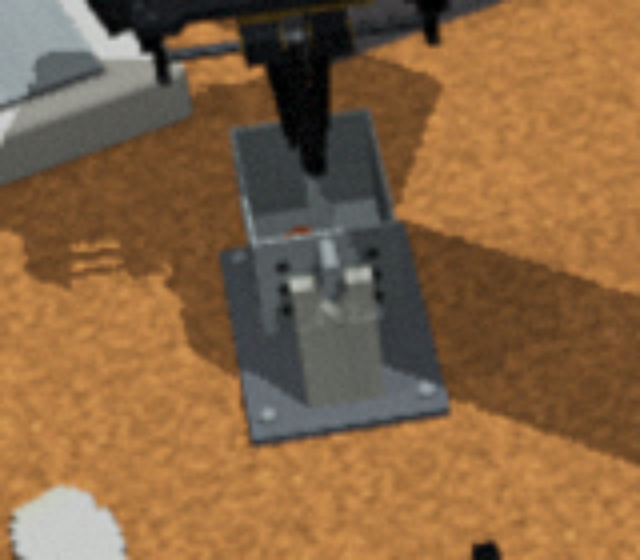

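Lifted level, pins above the forks, sherd unmoved in the basket. Continuing the lift to clear the sieve.

arm_command --motion '[-1, 0, 0, -2, 0, 0, 0, -1, 0, 0, -6, 0, 0, 0, -1, 0, 0, -12, 0, 0, 0, -1, 0, 0, -20, 0, 0, 0, -1, 0, 0, -30, 0, 0, 0, -1, 0, 0, -40, 0, 0, 0, -1, 0, 0, -50, 0, 0, 0, -1, 0, 0, -61, 0, 0, 0, -1, 0, 0, -72, 0, 0, 0, -1, 0, 0, -83, 0, 0, 0, -1, 0, 0, -94, 0, 0, 0, -1, 0, 0, -105, 0, 0, 0, -1, 0, 0, -116, 0, 0, 0, -1, 0, 0, -126, 0, 0, 0, -1, 0, 0, -135, 0, 0, 0, -1, 0, 0, -142, 0, 0, 0, -1, 0, 0, -147, 0, 0, 0, -1, 0, 0, -150, 0, 0, 0, -1, 0, 0, -150, 0, 0, 0, -1, 0, 0, -150, 0, 0, 0]'

```text
t: 9.1
eef_pos: [502.2, -355.4, 320.2]
tcp_rot: [-3.141, 0.001, -0.31]
ft_force: [0.6, -0.0, -5.2]
opening: 0.148
```

```bash
python3 - <<'E'
from h import *
s=env.state(); print(s['t'],s['eef_pos'],s['tcp_rot'],s['ft_force'],s['opening'])
print(rel(s['eef_pos'],s['tcp_rot'][2],(435.5,349.6,320.5),s['tcp_rot'][2]))
E
```

```text
9.1 [ 502.19722851 -355.38466658  320.23400246] [-3.14131116e+00  5.34955819e-04 -3.09502845e-01] [ 0.55692395 -0.00697101 -5.2001835 ] 0.1477586037699558
(array([-2.783e+02, -6.512e+02, -3.000e-01]), array([0., 0., 0.]))
```

arm_command --motion '[-1, -0.4, -1, 0, 0, 0, 0, -1, -1.7, -4, 0, 0, 0, 0, -1, -3.8, -9, 0, 0, 0, 0, -1, -6.8, -16, 0, 0, 0, 0, -1, -10.7, -25, 0, 0, 0, 0, -1, -15.4, -36, 0, 0, 0, 0, -1, -20.9, -49, 0, 0, 0, 0, -1, -27.4, -64, 0, 0, 0, 0, -1, -34.6, -81, 0, 0, 0, 0, -1, -42.3, -99, 0, 0, 0, 0, -1, -50.4, -118, 0, 0, 0, 0, -1, -59, -138, 0, 0, 0, 0, -1, -68, -159, 0, 0, 0, 0, -1, -76.9, -180, 0, 0, 0, 0, -1, -85.9, -201, 0, 0, 0, 0, -1, -94.9, -222, 0, 0, 0, 0, -1, -103.9, -243, 0, 0, 0, 0, -1, -112.8, -264, 0, 0, 0, 0, -1, -121.8, -285, 0, 0, 0, 0, -1, -130.8, -306, 0, 0, 0, 0]'

```text
t: 11.1
eef_pos: [470.2, -22.3, 320.8]
tcp_rot: [-3.141, -0.0, -0.309]
ft_force: [0.1, 0.4, -5.2]
opening: 0.145
```

arm_command --motion '[-1, -9, -21, 0, 0, 0, 0, -1, -18, -42, 0, 0, 0, 0, -1, -26.9, -63, 0, 0, 0, 0, -1, -35.9, -84, 0, 0, 0, 0, -1, -44.9, -105, 0, 0, 0, 0, -1, -53.9, -126, 0, 0, 0, 0, -1, -62.8, -147, 0, 0, 0, 0, -1, -71.8, -168, 0, 0, 0, 0, -1, -80.4, -188, 0, 0, 0, 0, -1, -88.5, -207, 0, 0, 0, 0, -1, -96.2, -225, 0, 0, 0, 0, -1, -103.4, -242, 0, 0, 0, 0, -1, -110.3, -258, 0, 0, 0, 0, -1, -116.7, -273, 0, 0, 0, 0, -1, -122.7, -287, 0, 0, 0, 0, -1, -128.2, -300, 0, 0, 0, 0, -1, -133.3, -312, 0, 0, 0, 0, -1, -137.6, -322, 0, 0, 0, 0, -1, -141, -330, 0, 0, 0, 0, -1, -143.6, -336, 0, 0, 0, 0]'

```text
t: 13.1
eef_pos: [436.4, 340.3, 320.5]
tcp_rot: [3.141, 0.0, -0.309]
ft_force: [0.6, 0.2, -5.4]
opening: 0.147
```

arm_command --motion '[-1, -1.7, -4, 0, 0, 0, 0, -1, -3, -7, 0, 0, 0, 0, -1, -3.8, -9, 0, 0, 0, 0, -1, -3.8, -9, 0, 0, 0, 0, -1, -3.8, -9, 0, 0, 0, 0]'

```text
t: 13.6
eef_pos: [435.6, 349.2, 320.7]
tcp_rot: [-3.142, -0.0, -0.31]
ft_force: [-0.3, 0.6, -5.0]
opening: 0.144
```

```bash
python3 - <<'E'
from h import *
s=env.state(); print(s['t'],s['eef_pos'],s['tcp_rot'],s['ft_force'],s['moment'],s['opening'])
grab('scene','s5'); im,d=grab('wrist','w5')
E
```

```text
13.6 [435.60775041 349.18414353 320.6912577 ] [-3.14155639e+00 -5.58116363e-05 -3.09654951e-01] [-0.32468857  0.62082264 -5.04087307] [-0.07127589  0.0673873  -0.05144011] 0.14448174665917848
```

View pics/s5.png

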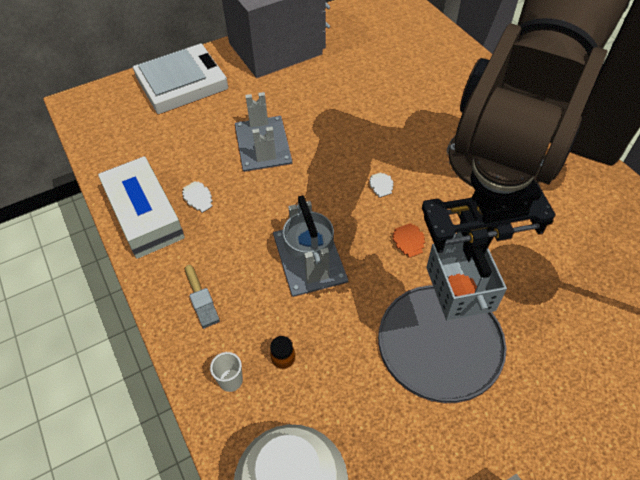

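View pics/w5.png

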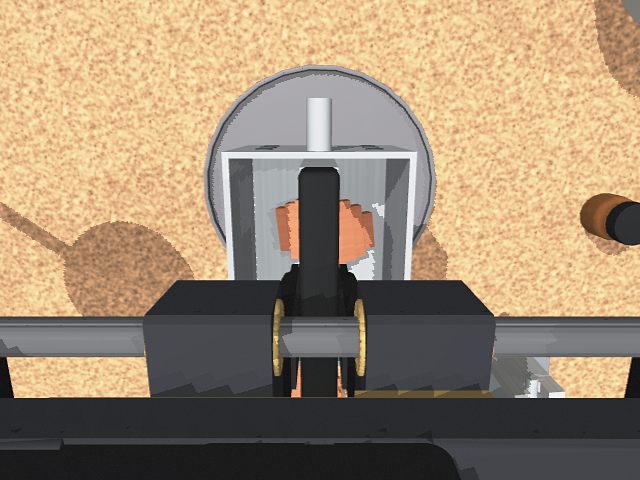

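Basket is over the tray, level, sherd at (345,225) in the same place in the basket as before. Lowering to about 15 mm above contact.

arm_command --motion '[-1, 0, 0, 2, 0, 0, 0, -1, 0, 0, 6, 0, 0, 0, -1, 0, 0, 12, 0, 0, 0, -1, 0, 0, 20, 0, 0, 0, -1, 0, 0, 31, 0, 0, 0, -1, 0, 0, 44, 0, 0, 0, -1, 0, 0, 58, 0, 0, 0, -1, 0, 0, 72, 0, 0, 0, -1, 0, 0, 86, 0, 0, 0, -1, 0, 0, 100, 0, 0, 0, -1, 0, 0, 114, 0, 0, 0, -1, 0, 0, 128, 0, 0, 0, -1, 0, 0, 142, 0, 0, 0, -1, 0, 0, 155, 0, 0, 0, -1, 0, 0, 167, 0, 0, 0, -1, 0, 0, 177, 0, 0, 0, -1, 0, 0, 185, 0, 0, 0, -1, 0, 0, 191, 0, 0, 0, -1, 0, 0, 195, 0, 0, 0, -1, 0, 0, 195, 0, 0, 0]'

```text
t: 15.7
eef_pos: [435.5, 349.4, 125.3]
tcp_rot: [3.141, 0.0, -0.309]
ft_force: [-0.1, 0.7, -4.2]
opening: 0.144
```

arm_command --motion '[-1, 0, 0, 2, 0, 0, 0, -1, 0, 0, 4, 0, 0, 0, -1, 0, 0, 6, 0, 0, 0, -1, 0, 0, 8, 0, 0, 0, -1, 0, 0, 9.5, 0, 0, 0, -1, 0, 0, 10.5, 0, 0, 0, -1, 0, 0, 11.5, 0, 0, 0, -1, 0, 0, 12.5, 0, 0, 0, -1, 0, 0, 12.5, 0, 0, 0]'

```text
t: 16.6
eef_pos: [435.5, 349.4, 113.0]
tcp_rot: [3.142, 0.0, -0.309]
ft_force: [0.9, -0.5, -4.2]
opening: 0.147
```

```bash
python3 - <<'E'
from h import *
s=env.state(); print(s['t'],s['eef_pos'],s['tcp_rot'],s['ft_force'],s['moment'],s['opening'])
k=env.calibration('wrist');grab('scene','s6'); im,d=grab('top','t6'); W=cloud('top',d)
z=W[...,2]
m=(z>10.5)&(z<18)&(np.hypot(W[...,0]-435,W[...,1]-350)<150)&(np.hypot(W[...,0]-435,W[...,1]-350)>110); p=W[m]
print(m.sum())
A=np.c_[2*p[:,:2],np.ones(len(p))]; q=np.linalg.lstsq(A,(p[:,:2]**2).sum(1),rcond=None)[0]; print('tray',q[:2])
E
```

```text
16.6 [435.52987092 349.3700336  113.02347894] [ 3.14154404e+00  1.30702882e-04 -3.09458101e-01] [ 0.85123629 -0.51074364 -4.23819501] [-0.16392256  0.06465482  0.00397718] 0.14732901111132532
726
tray [434.36104247 347.78683235]
```

View pics/s6.png

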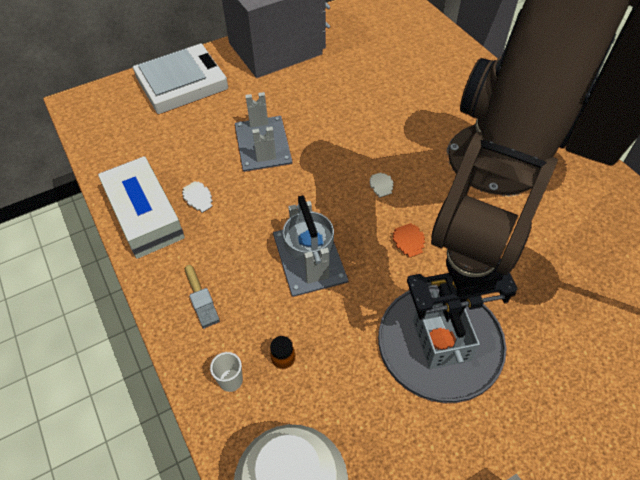

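Centred, and about 2 mm still to go. Lowering in half-millimetre steps.

arm_command --motion '[-1, 0, 0, 0.5, 0, 0, 0, -1, 0, 0, 0.5, 0, 0, 0, -1, 0, 0, 1, 0, 0, 0, -1, 0, 0, 1, 0, 0, 0, -1, 0, 0, 1.5, 0, 0, 0, -1, 0, 0, 1.5, 0, 0, 0]'

```text
t: 17.3
eef_pos: [435.5, 349.4, 111.6]
tcp_rot: [-3.142, 0.0, -0.309]
ft_force: [-1.3, 0.1, -5.4]
opening: 0.144
```

arm_command --motion '[-1, 0, 0, 0.5, 0, 0, 0, -1, 0, 0, 0.5, 0, 0, 0, -1, 0, 0, 0.5, 0, 0, 0]'

```text
t: 17.6
eef_pos: [435.6, 349.4, 111.1]
tcp_rot: [-3.141, 0.0, -0.309]
ft_force: [-0.5, -0.3, -5.6]
opening: 0.141
```

arm_command --motion '[-1, 0, 0, 0.5, 0, 0, 0, -1, 0, 0, 0.5, 0, 0, 0, -1, 0, 0, 0.5, 0, 0, 0]'

```text
t: 17.9
eef_pos: [435.7, 349.4, 110.7]
tcp_rot: [-3.141, -0.0, -0.309]
ft_force: [-0.0, -1.0, -3.2]
opening: 0.15
```

Contact is starting (load dropped to 3 N).

arm_command --motion '[-1, 0, 0, 0.4, 0, 0, 0, -1, 0, 0, 0.4, 0, 0, 0, -1, 0, 0, 0.4, 0, 0, 0]'

```text
t: 18.2
eef_pos: [435.9, 349.4, 110.7]
tcp_rot: [-3.141, -0.001, -0.309]
ft_force: [0.5, -2.7, 5.2]
opening: 0.147
```

Basket stands on the floor of the tray. Opening.

arm_command --motion '[-0.6, 0, 0, -0.2, 0, 0, 0, -0.5, 0, 0, -0.2, 0, 0, 0, -0.3, 0, 0, -0.2, 0, 0, 0, 0, 0, 0, -0.2, 0, 0, 0, 0, 0, 0, -0.2, 0, 0, 0, 0, 0, 0, -0.2, 0, 0, 0, 0, 0, 0, -0.2, 0, 0, 0, 0, 0, 0, -0.2, 0, 0, 0]'

```text
t: 19.0
eef_pos: [435.6, 349.4, 110.4]
tcp_rot: [-3.142, 0.0, -0.309]
ft_force: [-0.0, -0.6, -0.4]
opening: 0.499
```

```bash
python3 - <<'E'
from h import *
s=env.state(); print(s['t'],s['eef_pos'],s['ft_force'],s['opening'])
grab('wrist','w7')
E
```

```text
19.0 [435.5623961  349.39331624 110.42874236] [-0.0216137  -0.58624226 -0.38830649] 0.4991164923595728
```

View pics/w7.png

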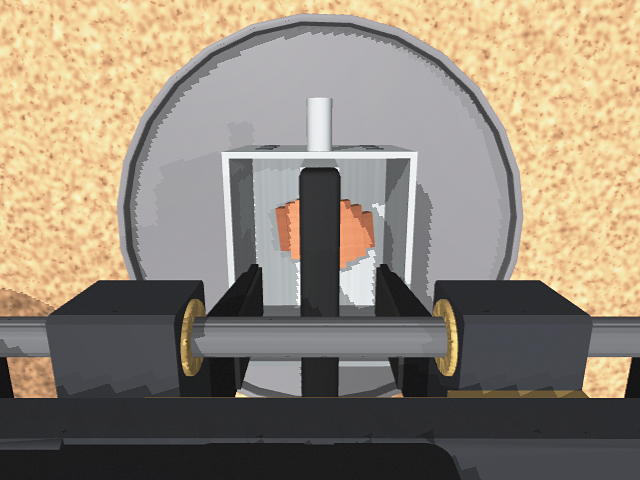

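The bar is free between the fingers (about column 320, clear on both sides) and the basket stands level. Going straight up.

arm_command --motion '[0.2, 0, 0, -5, 0, 0, 0, 0.2, 0, 0, -15, 0, 0, 0, 0.2, 0, 0, -30, 0, 0, 0, 0.2, 0, 0, -50, 0, 0, 0, 0.2, 0, 0, -75, 0, 0, 0, 0.2, 0, 0, -100, 0, 0, 0, 0.2, 0, 0, -125, 0, 0, 0, 0.2, 0, 0, -150, 0, 0, 0, 0.2, 0, 0, -175, 0, 0, 0, 0.2, 0, 0, -190, 0, 0, 0, 0.2, 0, 0, -200, 0, 0, 0, 0.2, 0, 0, -200, 0, 0, 0, 0.2, 0, 0, -200, 0, 0, 0]'

```text
t: 20.35
eef_pos: [435.3, 349.2, 310.1]
tcp_rot: [3.141, 0.0, -0.309]
ft_force: [-0.6, -0.5, -0.2]
opening: 0.599
```

```bash
python3 - <<'E'
from h import *
s=env.state(); print(s['t'],s['eef_pos'],s['ft_force'],s['opening'])
k=env.calibration('wrist'); im,d=grab('wrist','w8'); W=cloud('wrist',d,k); z=W[...,2]
m=(z>120)&(z<150)&(np.hypot(W[...,0]-435,W[...,1]-350)<80)&(im.max(-1)<100);p=W[m]
print('bar',np.percentile(p,[2,50,98],axis=0).round(1).tolist(),cv2.minAreaRect(p[:,:2].astype(np.float32)))
m=(z>72)&(z<88)&(np.hypot(W[...,0]-435,W[...,1]-350)<80);p=W[m]
print('rim',len(p),np.linalg.lstsq(np.c_[p[:,:2]-[435,350],np.ones(len(p))],p[:,2],rcond=None)[0])
im,d=grab('scene','s8'); W=cloud('scene',d); z=W[...,2]
m=(z>140)&(z<175)&(abs(W[...,1]-30)<120)&(abs(W[...,0]-570)<90)&(im.max(-1)<90)
print('sieve bar',cv2.minAreaRect(W[m][:,:2].astype(np.float32)))
E
```

```text
20.35 [435.32819836 349.24030776 310.0843325 ] [-0.64719287 -0.53443188 -0.24518938] 0.598944863209124
bar [[417.7, 302.3, 137.4], [436.9, 351.7, 139.2], [454.2, 397.4, 140.8]] ((435.69110107421875, 349.45843505859375), (103.37045288085938, 13.409897804260254), 72.39308166503906)
rim 2018 [-2.82928229e-03 -8.09940185e-03  7.86205585e+01]
sieve bar ((570.947509765625, 31.739013671875), (104.29864501953125, 14.767477989196777), 76.86686706542969)
```

View pics/s8.png

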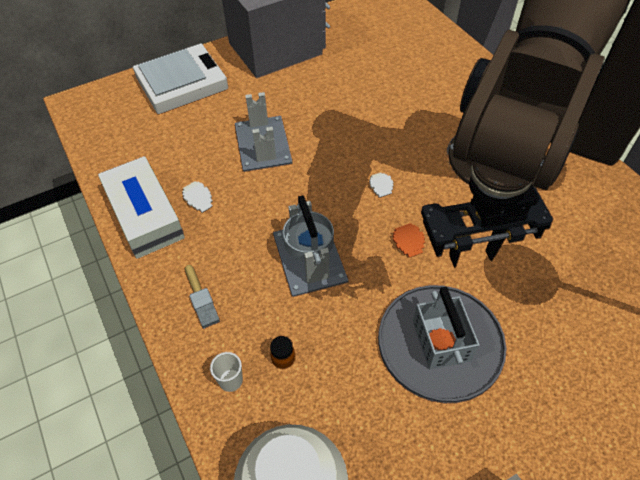

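View pics/w8.png

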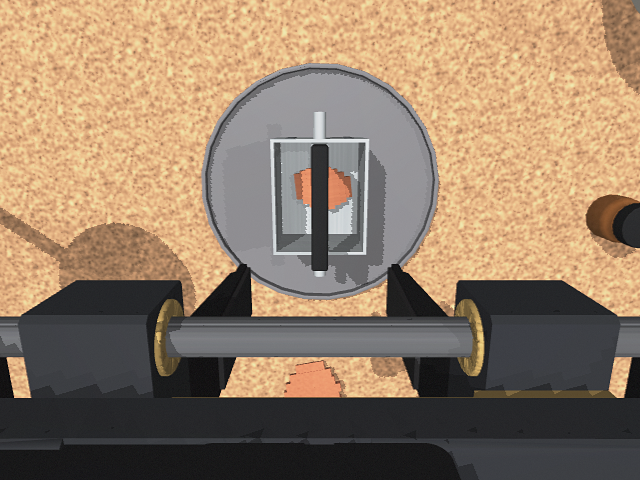

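The basket stands level and centred in the tray, with the rim at (271–369, 138–254) inside the tray circle (203–438). The sherd is inside, the sieve has not moved, and the gripper is clear.

```bash
python3 -c "
from cell import env
print(env.job_done(), env.state()['t'])"
```

```text
the job is handed in; nothing more can be done
the job is handed in; nothing more can be done
```

The deep basket is standing on the drying tray with its sherd still inside. I gripped it by the bar, lifted it straight out of the forks, carried it level over the other stand, and lowered it until it touched. I then let go and backed straight up. The job was handed in at about 20.5 s of the 48 s allowed.

- **Position:** the last wrist picture puts the bar centre at (435.7, 349.5). My two tray-centre estimates are (434.4, 347.9) from the top camera and (436.6, 351.3) from the scene camera, so the basket is within about 2 mm of the middle.
- **Flatness:** the bar top is at 139 mm, as expected for a basket standing on the tray floor. The rim slope measured under 0.5°.
- **Sieve:** it still hangs in its stand. Its bar measured within 0.5 mm of where it was at the start.
- **Forces:** the highest wrist force I saw at the end of any move was about 6 N. The gripper ended about 170 mm above the bar, touching nothing.
- **Disagreement:** the two tray-centre estimates differ by about 4 mm, roughly what the stated calibration error of about 2 mm per camera allows. No check failed.

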